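# Fit the right keyed hand lever to the bench bender

### The job

The bench bender is missing its hand lever. Of the three levers on the bench, take the one whose keyway lines up with the key on the drive shaft while its arm points out between the two upright stop pins, lower it gently onto the shaft until its hub sits fully home on the shoulder, then swing the arm round until it rests against the stop pin nearer the robot and let go. Leave the other two levers and the other loose things on the bench as they lie.

Things in the scene. Friction and masses are not known exactly. Their poses are not given: they have to be found in the camera images.
- bender: Fixed bench bender: two blue rails, dark gear case, head block. Origin on the bench top below the upright drive shaft's axis. +y runs along the rails to the head block (150 mm high, from y = 115 mm on); guard, top 90 mm, from y = 49 mm on. The lever swings on the open -y side, between the stop pins: its arm's directions there are -50 deg (far pin) to -130 deg (near pin), counter-clockwise from +x
- drive_shaft (a joint): Turn of the vertical drive shaft with its gear, rad; grows clockwise seen from above. At 0 the key points along +40 deg in the bender's frame, at 1.40 along -40 deg. Limits -0.1 and 1.55; stiff (0.25 N m of friction), stays where it is left
- shaft_seat (a point): On the shaft axis, on the shoulder (48 mm diameter, 94 mm above the bench) where the hub sits when home. Turns with the shaft: +x along the key, +z up. Above it the shaft is 28 mm in diameter, 48 mm tall, top 6 mm tapered. The key, 8 mm wide, stands out to 18 mm from the axis and runs 26 mm up from the shoulder, its top 5 mm tapered; above it the shaft is plain
- lever_a: Steel hand lever lying level on the bench. Hub 34 mm high, 54 mm diameter, two flats 50 mm apart facing +y and -y; through bore 30 mm, keyway 10 mm wide, 5 mm deep. A 12 mm bar runs along +x at 18 mm height to a black 28 mm ball centred 160 mm out. About 0.56 kg, centre of mass 20 mm out. Origin: centre of the hub's underside; +z up. The keyway of this one faces -x, opposite the arm
- lever_b: Hand lever like lever_a in all but its keyway, which faces +y: 90 deg counter-clockwise from the arm as seen from above
- lever_c: Hand lever like lever_a in all but its keyway, which faces +x, the side of the arm
- lever_a_ball (a point): Centre of the ball of lever_a, 160 mm along its arm
- lever_b_ball (a point): Centre of the ball of lever_b, 160 mm along its arm
- lever_c_ball (a point): Centre of the ball of lever_c, 160 mm along its arm
- near_stop (a point): Centre of the top of the upright stop pin nearer the robot: 14 mm diameter, top 130 mm above the bench, at x = -64 mm, y = -56 mm in the bender's frame (85 mm from the shaft axis)
- far_stop (a point): Centre of the top of the other stop pin, alike, at x = +64 mm, y = -56 mm in the bender's frame
- roller: Bystander: grooved steel forming roller, 48 mm diameter, 42 mm tall, standing on end; origin under its centre
- grease_tin: Bystander: grey grease tin, 68 mm diameter, 55 mm tall; origin under its centre
- spanner: Bystander: steel spanner about 190 mm long, lying flat on the robot's side of the levers
There are look-alikes about, which are no part of the job. What is shaped like the lever_b but brown or turquoise is not meant.

How it is judged:
By the outcome, as a careful person would: the job done as asked, in the order asked, and still so for the second after the job is handed in, with the robot touching nothing.
It also fails if it takes over 64 s, if anything falls off the work surface, if the arm or the gripper's body presses on something with over 40 N, if the wrist force passes 120 N, or if a joint passes its speed limit or range.

### The arm

A 6-joint arm with a two-finger parallel gripper is mounted at the origin on the work surface. World frame = base frame: x ahead of the robot, y to its left, z up, the work surface at z = 0. Lengths are in m, angles in rad, forces in N, time in s.
With the tool pointing down it reaches from about 0.3 to 0.825 m from the base axis. Payload 5.4 kg.
Tool frame: the origin (TCP) lies on the centre line of the jaws, within the pads' length; the fingertips stand 17 mm ahead of it and the grasp point (between the pads) lies 2 mm behind it; z points along the fingers, y is the line along which they close (so a half turn about z gives the same grasp; the last joint's range is limited). The gripper opens to 92 mm and grips with 3 to 60 N. Pads are 20 mm wide; open, the fingers measure 128 mm over their backs; the gripper's body (75 mm by 189 mm) begins 69 mm behind the grasp point.
Start: joints at [0.971, 0.158, 1.597, -0, 1.386, -0.21], TCP at [0.219, 0.532, 0.232] pointing down, gripper open.
Joint ranges: [-2.91, 2.91], [-0.94, 2.29], [0.18, 2.7], [-1.29, 4.43], [0.17, 2.64], [-3, 3]. Speed limits (rad/s): [2.57, 2.57, 3.14, 3.14, 3.14, 3.14].

### API

Orientations are given as a unit quaternion [x, y, z, w].
In Python, from workcell import sensors, viewer, order gives the robot as it stands.
- The arm moves only by the tool play_rows, never from a script. Its argument "deltas" is a list that holds one entry, the list of rows, each a list of 5 numbers: the shift along the tool's x, y, z in units of 50 mm (1.0 is 50 mm), then the turn about the tool's z in units of 8 degrees (1.0 is 8 degrees), then the opening, from -1 (shut) to 1 (fully open). A call has 1 to 20 rows; each row is the pose to reach, as a shift and turn from the pose commanded when the call began, along the tool's axes at that moment; what a row does not reach only later rows make up. A row lasts 1/10 s, in which the tool goes at most 50 mm and 8.59 degrees, less where a joint would pass 70% of its speed; a pose out of reach is approached as far as the arm can. A call with a gripper value outside its range is refused whole. The fingers move at their own pace and stop on an object; the grip force is fixed at half the most. Time passes only in rows, so rows that repeat a pose let the fingers close. It gives the time, the measured TCP pose, the force, the opening and the grip force at its end, in the units of the state.
- sensors.sense(): the state, without advancing time (a new reading comes with each control period).
- viewer.read_camera(name): name is "scene" or "side" or "wrist"; returns the picture (384x512x3 uint8, red, green, blue); there is no depth.
- viewer.camera_params(name): a dict with "mtx" (3x3 intrinsics, pixels), "dist_coeffs" ([k1, k2, p1, p2, k3] as OpenCV has them; the pictures are not rectified), "cam_to_world" (4x4, takes a point from camera to world coordinates). Camera axes: x right, y down, z forward; pixel columns grow to the right and rows downward; lengths in m; the calibration is good to about 2 mm. A picture is of the moment at which its call begins: read the wrist's pose just before it. camera_params takes no time and is no camera call; for the wrist camera it gives the pose at the moment of the call.
- order.close_job(): hands the job in; it is judged then, once.
The state is a dict: "time_s": time; "joints": joint angles; "dq": joint speeds; "effort": joint torques, N m; "ee_pos": TCP position; "tcp_rot": TCP orientation; "force": force on the tool from outside, world axes, zero at the start; "ft_torque": the same for the moment, N m; "opening": finger opening in m; "finger_force": force on a finger pad.
Only numpy, scipy, OpenCV 4.12 (cv2) and the standard library are available. Lean on these libraries where they do the work, as an engineer would, in place of code of your own. Each camera call takes 0.05 s, during which the arm holds its last target. There are 200 camera calls.

## Working session

There is one attempt and no reset: what is moved stays moved. The work goes in short steps, Python scripts to look and compute and a tool call to move; the robot and the scene stay as the last step left them, time stands still between calls to the robot, and variables do not carry over. Pictures are saved under pics/ and viewed, at most 10 in all, crops included, and the job is handed in when it is done.

Besides the shell and the picture viewer there is one more tool, called after "Request:" as name(argument=value, ...) on one line, values as JSON. play_rows: Moves the arm, as the interface text tells. Its arguments: {"type":"object","properties":{"deltas":{"type":"array"}},"required":["deltas"]}

```bash
mkdir -p pics
cat > h.py <<'E'
import numpy as np, cv2, json
from workcell import sensors, viewer, order
def grab(n,save):
    p=viewer.camera_params(n); im=viewer.read_camera(n)
    cv2.imwrite(f'pics/{save}.png',im[:,:,::-1]); np.savez(f'pics/{save}.npz',K=np.array(p['mtx'],float),d=np.array(p['dist_coeffs'],float),T=np.array(p['cam_to_world'],float))
    return im
def cal(s):
    z=np.load(f'pics/{s}.npz'); return z['K'],z['d'],z['T']
def ray(s,uv):
    K,d,T=cal(s); q=cv2.undistortPoints(np.array(uv,float).reshape(-1,1,2),K,d).reshape(-1,2)
    D=np.c_[q,np.ones(len(q))]@T[:3,:3].T; return T[:3,3],D
def at_z(s,uv,z):
    o,D=ray(s,uv); return o+D*((z-o[2])/D[:,2])[:,None]
def proj(s,P):
    K,d,T=cal(s); R=T[:3,:3].T; t=-R@T[:3,3]
    return cv2.projectPoints(np.array(P,float).reshape(-1,3),cv2.Rodrigues(R)[0],t,K,d)[0].reshape(-1,2)
E
python3 - <<'E'
from h import *
a=grab('scene','scene0');b=grab('side','side0');grab('wrist','wrist0')
for n in('scene0','side0','wrist0'):
    K,d,T=cal(n);print(n,K[0,0],T[:3,3].round(3),T[:3,2].round(2))
def up(n): return cv2.resize(cv2.imread(f'pics/{n}.png'),(800,600),interpolation=cv2.INTER_CUBIC)
cv2.imwrite('pics/s0u.png',up('scene0'));cv2.imwrite('pics/d0u.png',up('side0'))
print(sensors.sense())
E
```

```text
scene0 419.7891957081963 [ 1.426 -0.119  0.861] [-0.74  0.03 -0.67]
side0 441.2181422672618 [-0.062 -0.858  1.029] [ 0.49  0.55 -0.68]
wrist0 343.12084601866513 [0.152 0.559 0.384] [ 0.23 -0.1  -0.97]
{'time_s': 0.15, 'joints': array([ 9.70902373e-01,  1.58891047e-01,  1.59795105e+00, -3.96906938e-05,
        1.38617931e+00, -2.10093496e-01]), 'dq': array([-0.00023831, -0.00099306, -0.00471721,  0.00101965, -0.00058581,
       -0.00020569]), 'effort': array([ 4.35456977e-04, -3.85916841e+01, -3.22434390e+01,  7.01461500e-02,
        3.51293036e-02, -9.36791525e-05]), 'ee_pos': array([0.21826332, 0.53146581, 0.23084846]), 'tcp_rot': array([ 1.93665017e-01,  9.81067455e-01, -6.64272308e-04, -2.63546009e-04]), 'force': array([ 0.2587205 , -0.47686589,  0.30886994]), 'ft_torque': array([ 0.00916598,  0.00227681, -0.02829825]), 'finger_force': 0.0, 'opening': 0.09193833822888338}
```

View pics/s0u.png

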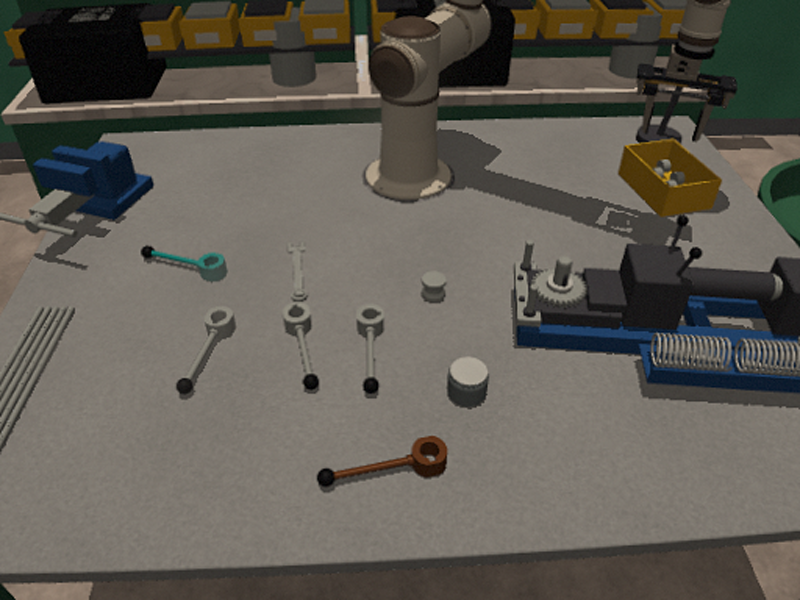

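View pics/d0u.png

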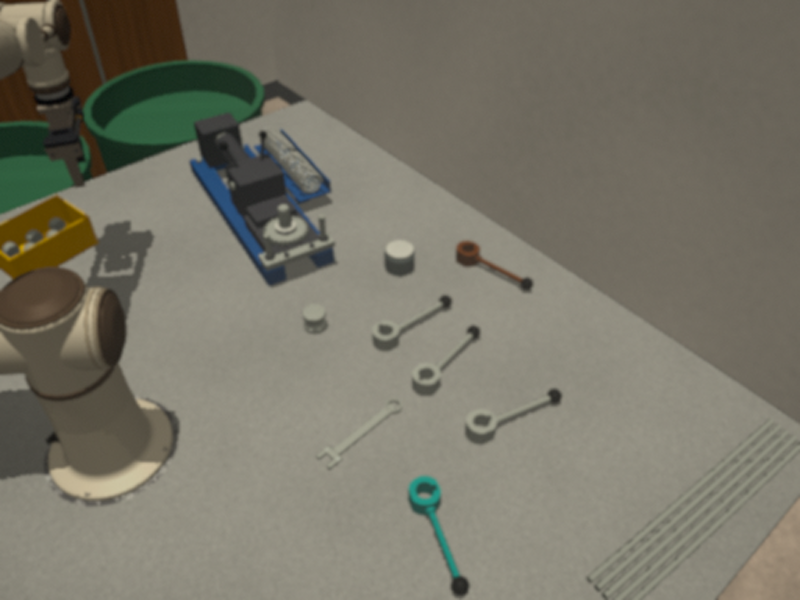

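The scene view shows three grey levers, with hubs at upscaled px (220,320), (297,318) and (370,320). The turquoise (212,265) and brown (430,455) ones are look-alikes. The shaft is at (563,268) and the stop pins at about (530,250) and (530,295). Next I locate them and enlarge the hubs and shaft.

Run:
```python
from h import *
s=.64
hubs=np.array([[220,314],[297,312],[370,314]])*s   # top-face centres, approx
balls=np.array([[184,386],[311,381],[371,386]])*s
H=at_z('scene0',hubs,.034);B=at_z('scene0',balls,.018)
for h,b in zip(H,B):print('hub',h.round(3),'ball',b.round(3),'len',np.linalg.norm((b-h)[:2]).round(3),'ang',np.degrees(np.arctan2(*(b-h)[1::-1])).round(1))
hs=np.array([[481,419],[427,371],[386,328]])*s;bs=np.array([[555,397],[474,332],[446,302]])*s
H2=at_z('side0',hs,.034);B2=at_z('side0',bs,.018)
for h,b in zip(H2,B2):print('side hub',h.round(3),'ball',b.round(3),np.linalg.norm((b-h)[:2]).round(3))
print('shaft top scene',at_z('scene0',np.array([[563,260]])*s,.142).round(3),'side',at_z('side0',np.array([[285,209]])*s,.142).round(3))
print('pins',at_z('scene0',np.array([[530,243],[531,268]])*s,.13).round(3))
print('tin,roller',at_z('scene0',np.array([[468,370],[433,280]])*s,.05).round(3))
# mosaic
def crop(n,c,r):
    im=cv2.imread(f'pics/{n}.png');x,y=(np.array(c)*s).astype(int)
    return cv2.resize(im[y-r:y+r,x-r:x+r],(260,260),interpolation=cv2.INTER_CUBIC)
t=np.hstack([crop('scene0',c,14) for c in [(220,320),(297,318),(370,320)]])
m=np.hstack([crop('side0',c,14) for c in [(481,423),(427,376),(386,332)]])
b=np.hstack([crop('scene0',(556,275),30),crop('side0',(290,230),30),np.zeros((260,260,3),np.uint8)])
cv2.imwrite('pics/mos.png',cv2.resize(np.vstack([t,m,b]),(600,600)))
```

```text
hub [ 0.525 -0.391  0.034] ball [ 0.685 -0.434  0.018] len 0.165 ang -15.0
hub [ 0.528 -0.248  0.034] ball [ 0.685 -0.218  0.018] len 0.16 ang 10.8
hub [ 0.542 -0.113  0.034] ball [ 0.702 -0.117  0.018] len 0.16 ang -1.4
side hub [ 0.529 -0.391  0.034] ball [ 0.68  -0.438  0.018] 0.158
side hub [ 0.53  -0.247  0.034] ball [ 0.682 -0.221  0.018] 0.154
side hub [ 0.542 -0.11   0.034] ball [ 0.698 -0.12   0.018] 0.156
shaft top scene [[0.538 0.231 0.142]] side [[0.535 0.226 0.142]]
pins [[0.47  0.188 0.13 ]
 [0.542 0.174 0.13 ]]
tin,roller [[0.704 0.045 0.05 ]
 [0.471 0.011 0.05 ]]
```

View pics/mos.png

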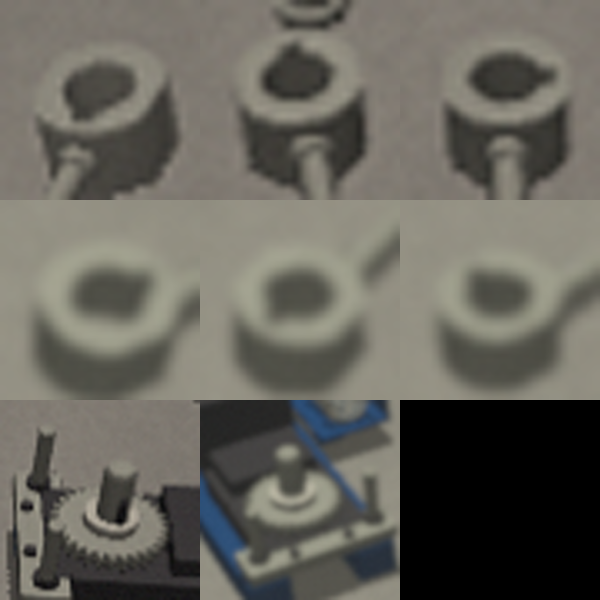

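Left hub: the keyway faces the arm, so it is lever_c. Middle hub: the keyway is opposite the arm, so it is lever_a. Right hub at (370,320): the keyway faces +y with the arm along +x, so it is lever_b.

The key can only lie between about +46° and −49°. The arm must lie within −50° to −130°, so only lever_b (arm = key − 90°) fits. I'm moving the wrist camera over the shaft to measure the key.

Request:
play_rows(deltas=[[[-0.4,-0.65,0,0.8,1],[-0.8,-1.3,0,1.6,1],[-1.2,-1.95,0,2.4,1],[-1.6,-2.6,0,3.2,1],[-2.0,-3.25,0,4.0,1],[-2.4,-3.9,0,4.8,1],[-2.8,-4.55,0,5.6,1],[-3.2,-5.2,0,6.4,1],[-3.8,-4.95,0,7.2,1],[-4.4,-4.7,0,8.0,1],[-5.0,-4.45,0,8.8,1],[-5.6,-4.2,0,9.6,1],[-6.2,-3.95,0.1,10.4,1],[-6.8,-3.7,0.2,11.2,1],[-7.4,-3.45,0.3,12.0,1],[-7.8,-3.3,0.4,12.8,1],[-8.2,-3.15,0.5,13.4,1],[-8.2,-3.15,0.6,13.4,1],[-8.2,-3.15,0.6,13.4,1],[-8.2,-3.15,0.6,13.4,1]]])

```text
time_s: 2.15
ee_pos: [0.5368, 0.2305, 0.2014]
tcp_rot: [0.904, 0.427, -0.001, -0.0]
force: [-0.2, 0.7, -0.1]
opening: 0.0919
finger_force: 0.0
```

Run:
```python
from h import *
grab('wrist','w1'); s=sensors.sense(); print(s['ee_pos'].round(4),s['tcp_rot'].round(4),s['joints'].round(2),s['force'].round(1))
p=proj('w1',[[.537,.229,.142],[.537,.229,.094],[.473,.173,.13],[.6,.173,.13]]);print(p.round(0))
im=cv2.imread('pics/w1.png');cv2.imwrite('pics/w1u.png',cv2.resize(im,(800,600),interpolation=cv2.INTER_CUBIC))
```

```text
[0.537  0.2306 0.2018] [ 9.042e-01  4.270e-01 -1.000e-04 -1.000e-04] [0.2  0.21 1.6  0.   1.33 0.89] [-0.5  0.9  0.5]
[[258. 212.]
 [258. 193.]
 [240. 312.]
 [379. 211.]]
```

View pics/w1u.png

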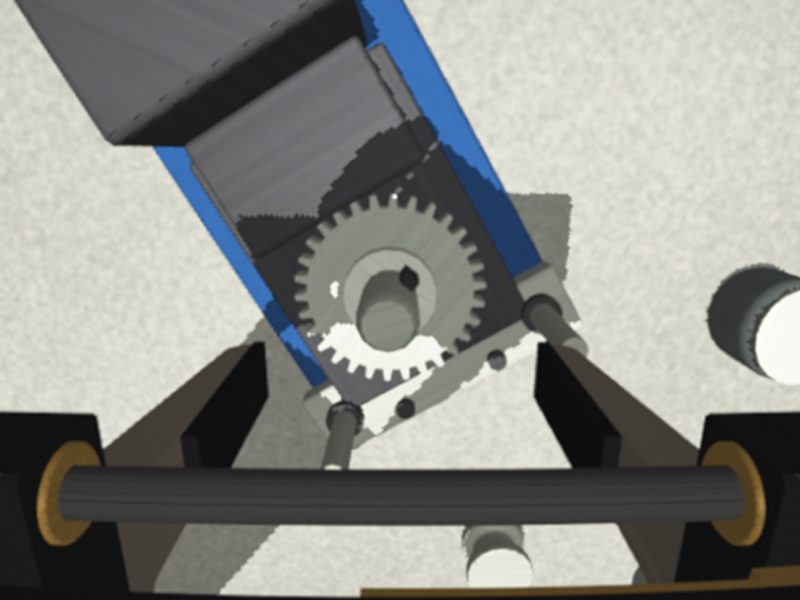

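The wrist view shows the shaft top at about (388,325), the shoulder ring centred near (390,292), and the dark key at about (409,278) upscaled. The pin bases are at (345,415) near and (543,308) far.

Run:
```python
from h import *
u=.64
top=at_z('w1',[[388*u,325*u]],.142)[0];sh=at_z('w1',[[390*u,293*u]],.094)[0];print('axis',top.round(4),sh.round(4))
for z in(.05,.07,.09):
    q=at_z('w1',np.array([[345,412],[543,306]])*u,z);d=q[1]-q[0];print(z,q.round(3)[:,:2].tolist(),np.linalg.norm(d).round(4),np.degrees(np.arctan2(d[1],d[0])).round(1), q.mean(0).round(4))
k=at_z('w1',np.array([[409,278]])*u,.115)[0];c=(top+sh)/2;print('key',k-c,np.degrees(np.arctan2(*(k-c)[1::-1])))
im=cv2.imread('pics/w1.png');x0,y0=215,145;f=8
cv2.imwrite('pics/w1c.png',cv2.resize(im[y0:y0+75,x0:x0+90],None,fx=f,fy=f,interpolation=cv2.INTER_CUBIC))
```

```text
axis [0.5338 0.2354 0.142 ] [0.5345 0.2364 0.094 ]
0.05 [[0.455, 0.187], [0.592, 0.164]] 0.1381 -9.3 [0.5235 0.1754 0.05  ]
0.07 [[0.464, 0.193], [0.591, 0.172]] 0.129 -9.3 [0.5273 0.1827 0.07  ]
0.09 [[0.472, 0.2], [0.59, 0.18]] 0.12 -9.3 [0.5312 0.1899 0.09  ]
key [ 0.01547476  0.00442072 -0.003     ] 15.943195042353912
```

View pics/w1c.png

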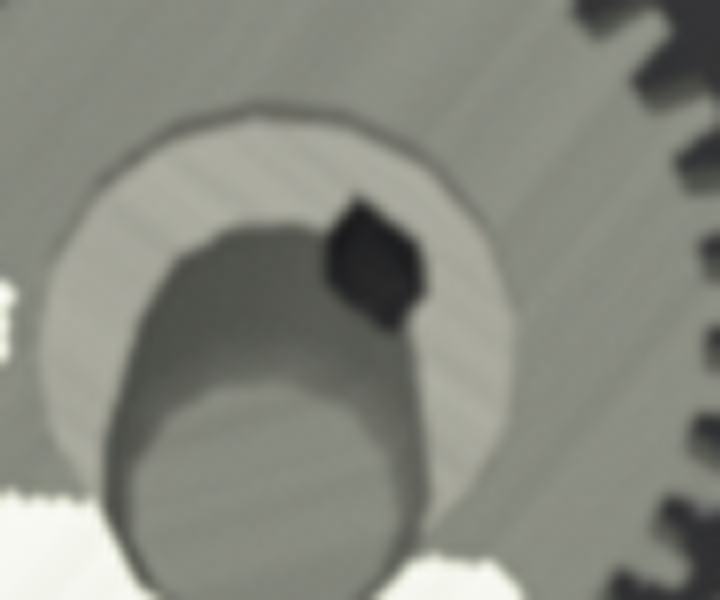

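Enlarged, the key is the dark lozenge at crop (375,265), and the shoulder ring spans 40 to 517 with its top at 105. I'm fitting the axis and key angle with a projected model.

Run:
```python
from h import *
from scipy.optimize import minimize
im=cv2.imread('pics/w1.png');g=cv2.cvtColor(im,6)
t=np.linspace(0,2*np.pi,200)
o=np.array([215-.5+.5/8,145-.5+.5/8])
L,R,T=40/8+o[0],517/8+o[0],105/8+o[1]
def circ(c,r,z):return proj('w1',np.c_[c[0]+r*np.cos(t),c[1]+r*np.sin(t),np.full(200,z)])
def e(c):
    p=circ(c,.024,.094);return (p[:,0].min()-L)**2+(p[:,0].max()-R)**2+(p[:,1].min()-T)**2
r=minimize(e,[.534,.236],method='Nelder-Mead',options=dict(xatol=1e-5));c=r.x;print('centre',c.round(4),r.fun)
p=circ(c,.014,.136);print('top taper circle pred x',((p[:,0].min()-o[0])*8,(p[:,0].max()-o[0])*8),'top', (circ(c,.012,.142)[:,1].min()-o[1])*8)
x0,y0=250,165;S=8
sub=cv2.resize(g[y0:y0+28,x0:x0+24],None,fx=S,fy=S,interpolation=cv2.INTER_CUBIC);M=sub<60;print('dark area',M.sum()/64)
def mask(c,k,ch):
    P=[]
    for rr,w,z in((.018,.004,.094),(.018,.004,.115),(.018-ch,.004-ch,.120),(.0135,.004,.094),(.0135,.004-ch,.12)):
        for s in(-1,1):P.append([c[0]+rr*np.cos(k)-s*w*np.sin(k),c[1]+rr*np.sin(k)+s*w*np.cos(k),z])
    q=(proj('w1',P)-[x0-.5,y0-.5])*S-.5
    m=np.zeros(M.shape,np.uint8);cv2.fillConvexPoly(m,cv2.convexHull(q.astype(np.float32)).astype(int),1)
    s=np.vstack([circ(c,.014,.094),circ(c,.014,.136)]);
    return m>0
res=[]
for ch in(0,.0015,.003):
  for k in np.radians(np.arange(0,45,1)):
    for dx in np.arange(-3,3.1,1)*1e-3:
      for dy in np.arange(-3,3.1,1)*1e-3:
        m=mask(c+[dx,dy],k,ch);res.append(((m&M).sum()/(m|M).sum(),np.degrees(k),ch,dx,dy))
res.sort(reverse=True)
for q in res[:6]:print(np.round(q,4))
z=[q for q in res if abs(q[3])<1e-4 and abs(q[4])<1e-4][:5];print(np.round(z,4))
```

```text
centre [0.5341 0.2363] 0.9717870726065995
top taper circle pred x (np.float64(100.7401005793397), np.float64(435.9139994692887)) top 354.6538038966271
dark area 122.03125
[ 8.151e-01  9.000e+00  3.000e-03 -2.000e-03  0.000e+00]
[ 8.115e-01  9.000e+00  1.500e-03 -2.000e-03  0.000e+00]
[ 8.094e-01  1.000e+01  1.500e-03 -2.000e-03  0.000e+00]
[ 8.085e-01  1.000e+01  3.000e-03 -2.000e-03  0.000e+00]
[ 8.085e-01  2.100e+01  1.500e-03 -1.000e-03 -3.000e-03]
[ 8.084e-01  1.200e+01  3.000e-03 -2.000e-03 -1.000e-03]
[[ 0.6601 15.      0.      0.      0.    ]
 [ 0.649  14.      0.      0.      0.    ]
 [ 0.6487 16.      0.      0.      0.    ]
 [ 0.6425 17.      0.      0.      0.    ]
 [ 0.6314 13.      0.      0.      0.    ]]
```

Request:
play_rows(deltas=[[[0,0,0,1,1],[0,0,0,2,1],[0,0,0,3,1],[0,0,0,4,1],[0,0,0,5,1],[0,0,0,6,1],[0,0,0,7,1],[0,0,0,8,1],[0,0,0.2,8.4,1],[0,0,0.4,8.4,1],[0,0,0.4,8.4,1],[0,0,0.4,8.4,1]]])

```text
time_s: 3.4
ee_pos: [0.5375, 0.2304, 0.1815]
tcp_rot: [0.989, -0.145, -0.0, 0.0]
force: [0.4, 0.0, 0.3]
opening: 0.092
finger_force: 0.0
```

Run:
```python
from h import *
c=np.array([.5341,.2363]);o=np.array([215-.5+.5/8,145-.5+.5/8])
q=at_z('w1',np.array([[360,195],[425,252]])/8+o,.094)[:,:2]-c
print(q*1000,np.linalg.norm(q[0]-q[1])*1000,'k by edge',np.degrees(np.arctan2(*(q[0]-q[1])[::-1]))-90,'mid',np.degrees(np.arctan2(*q.mean(0)[::-1])))
im=grab('wrist','w2')[:,:,::-1]; s=sensors.sense(); print(s['ee_pos'].round(4),s['tcp_rot'].round(4))
p=proj('w2',[[.5345,.2363,.1]])[0].astype(int);print(p)
x0,y0=p-[50,37];print(x0,y0)
cv2.imwrite('pics/w2c.png',cv2.resize(im[y0:y0+75,x0:x0+100],None,fx=8,fy=8,interpolation=cv2.INTER_CUBIC))
```

```text
[[15.84369402  6.66202262]
 [17.15437766 -1.74005218]] 8.503690529519188 k by edge 8.8664095538727 mid 8.483653162725505
[0.5378 0.2305 0.1819] [ 9.894e-01 -1.450e-01  2.000e-04 -1.000e-04]
[249 206]
199 169
```

View pics/w2c.png

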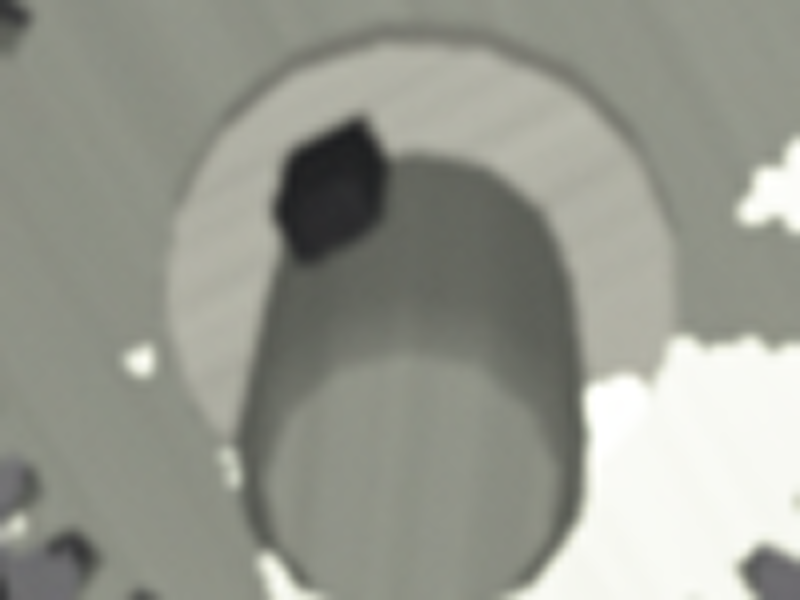

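The second view shows the key's outer base corners at (285,155) and (362,115), with the shoulder edges at 165 and 678 and its top at about 38.

Run:
```python
from h import *
from scipy.optimize import minimize
t=np.linspace(0,2*np.pi,200);o=np.array([199-.5+.5/8,169-.5+.5/8])
def circ(c,r,z):return proj('w2',np.c_[c[0]+r*np.cos(t),c[1]+r*np.sin(t),np.full(200,z)])
for T in(25,38):
  def e(c):
    p=(circ(c,.024,.094)-o)*8;return (p[:,0].min()-165)**2+(p[:,0].max()-678)**2+(p[:,1].min()-T)**2
  r=minimize(e,[.534,.236],method='Nelder-Mead',options=dict(xatol=1e-5));c=r.x;print('centre',c.round(4),r.fun**.5)
  q=at_z('w2',np.array([[362,115],[283,158]])/8+o,.094)[:,:2]-c
  print((q*1000).round(1),np.linalg.norm(q[0]-q[1])*1000,'edge',np.degrees(np.arctan2(*(q[0]-q[1])[::-1]))-90,'mid',np.degrees(np.arctan2(*q.mean(0)[::-1])))
p=circ(c,.014,.136);print(((p[:,0].min()-o[0])*8,(p[:,0].max()-o[0])*8))
```

```text
centre [0.5345 0.2352] 6.364326611516827
[[16.6  0.6]
 [14.8  8.7]] 8.261718225334874 edge -167.47327880774725 mid 16.489889231806035
centre [0.5333 0.2355] 5.910728858504318
[[17.7  0.3]
 [15.9  8.3]] 8.261718225334874 edge -167.47327880774725 mid 14.328990601725414
(np.float64(232.8706894143295), np.float64(595.0767651244219))
```

Key is at about 12° world (about 21° in the bender frame), and the axis is at about (0.534, 0.236). Next I move over lever_b.

Request:
play_rows(deltas=[[[0,0.4,-0.4,-1,1],[0.1,0.9,-0.4,-2,1],[0.3,1.4,-0.4,-3,1],[0.5,2.0,-0.4,-4,1],[0.7,2.6,-0.4,-5,1],[0.9,3.2,-0.4,-6,1],[1.1,3.8,-0.4,-7,1],[1.3,4.4,-0.4,-8,1],[1.5,5.0,-0.4,-9,1],[1.7,5.6,-0.4,-10,1],[1.9,6.1,-0.4,-11,1],[2.04,6.54,-0.4,-12,1],[2.04,6.54,-0.4,-12,1]]])

```text
time_s: 4.75
ee_pos: [0.5417, -0.1147, 0.2023]
tcp_rot: [0.771, 0.637, 0.0, 0.001]
force: [-0.7, 0.6, 0.3]
opening: 0.0918
finger_force: 0.0
```

Request:
play_rows(deltas=[[[0,0,0,-1,1],[0,0,0,-2,1],[0,0,0,-3,1],[0,0,0,-4,1],[0,0,0,-5,1],[0,0,0,-6,1],[0,0,0,-7,1],[0,0,0,-8,1],[0,0,0.2,-9,1],[0,0,0.5,-10,1],[0,0,0.8,-11,1],[0,0,1.0,-12,1],[0,0,1.0,-12.3,1],[0,0,1.0,-12.3,1],[0,0,1.0,-12.3,1]]])

```text
time_s: 6.25
ee_pos: [0.5418, -0.1116, 0.1521]
tcp_rot: [0.021, 1.0, -0.0, 0.0]
force: [-0.6, 0.2, 0.2]
opening: 0.0918
finger_force: 0.0
```

Run:
```python
from h import *
im=grab('wrist','w3')[:,:,::-1]; s=sensors.sense(); print(s['ee_pos'].round(4),s['tcp_rot'].round(4),s['joints'].round(2))
print(proj('w3',[[.542,-.112,.034],[.70,-.118,.018]]).round(0))
cv2.imwrite('pics/w3u.png',cv2.resize(im,(800,600),interpolation=cv2.INTER_CUBIC))
```

```text
[ 0.5418 -0.1117  0.1522] [ 2.110e-02  9.998e-01 -1.000e-04  5.000e-04] [-0.42  0.18  1.74  0.    1.22 -1.95]
[[255. 188.]
 [256. 338.]]
```

View pics/w3u.png

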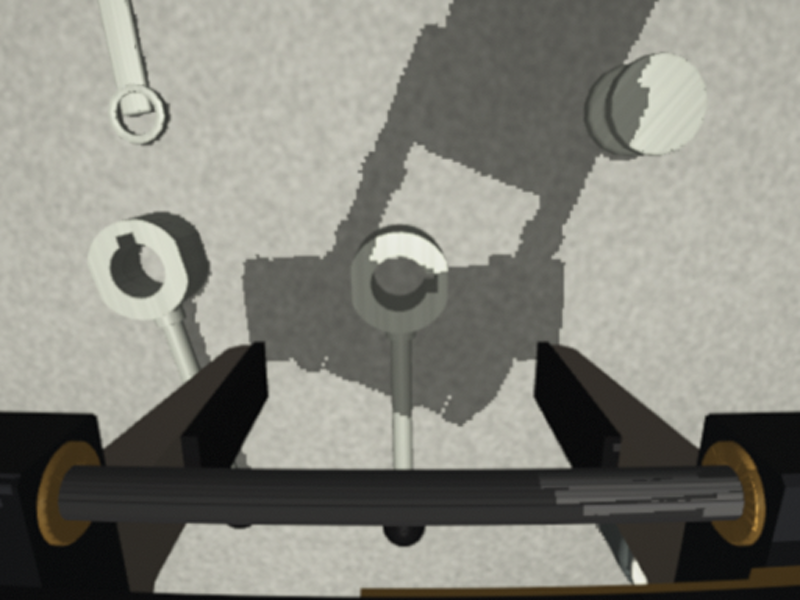

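This confirms lever_b: hub top face centred at (400,284), keyway at (432,285) facing image-right (+y), and arm running down (+x) through (402,440). The neighbouring hub at (137,270) has its keyway opposite its arm, so it is lever_a.

Run:
```python
from h import *
u=.64
h=at_z('w3',np.array([[399.5,284]])*u-.2,.034)[0];a=at_z('w3',np.array([[403.5,440],[402,345]])*u-.2,.024)
print(h.round(4),a.round(4));d=a[0]-h;print(np.degrees(np.arctan2(d[1],d[0])))
b=at_z('w3',np.array([[404,534]])*u-.2,.018)[0];d=b-h;print('ball',b,np.degrees(np.arctan2(d[1],d[0])))
```

```text
[ 0.5362 -0.1118  0.034 ] [[ 0.6331 -0.1136  0.024 ]
 [ 0.5737 -0.112   0.024 ]]
-1.0594887922930987
ball [ 0.70434727 -0.11608468  0.018     ] -1.4722433960002168
```

Request:
play_rows(deltas=[[[0.09,0,0.3,-0.14,1],[0.09,0,0.8,-0.14,1],[0.09,0,1.3,-0.14,1],[0.09,0,1.8,-0.14,1],[0.09,0,2.2,-0.14,1],[0.09,0,2.45,-0.14,1],[0.09,0,2.6,-0.14,1],[0.09,0,2.62,-0.14,1],[0.09,0,2.62,-0.14,0.3],[0.09,0,2.62,-0.14,0.3],[0.09,0,2.62,-0.14,0.1],[0.09,0,2.62,-0.14,0.0],[0.09,0,2.62,-0.14,-0.2],[0.09,0,2.62,-0.14,-1],[0.09,0,2.62,-0.14,-1],[0.09,0,2.62,-0.14,-1],[0.09,0,2.62,-0.14,-1],[0.09,0,2.62,-0.14,-1]]])

```text
time_s: 8.1
ee_pos: [0.5371, -0.1121, 0.0208]
tcp_rot: [0.011, 1.0, -0.0, 0.0]
force: [-1.0, -1.5, 3.4]
opening: 0.0498
finger_force: 30.0
```

Request:
play_rows(deltas=[[[0,0,-0.1,0,-1],[0,0,-0.3,0,-1],[0,0,-0.6,0,-1],[0,0,-1.0,0,-1],[0,0,-1.5,0,-1],[0,0,-2.0,0,-1],[0,0,-2.5,0,-1],[0,0,-3.0,0,-1],[0,0,-3.4,0,-1],[0,0,-3.7,0,-1],[0,0,-3.8,0,-1],[0,0,-3.8,0,-1],[0,0,-3.8,0,-1]]])

```text
time_s: 9.4
ee_pos: [0.5362, -0.1116, 0.2094]
tcp_rot: [0.011, 1.0, 0.0, -0.001]
force: [0.3, 0.9, -5.4]
opening: 0.0501
finger_force: 30.0
```

Run:
```python
from h import *
im=grab('wrist','w4')[:,:,::-1]; s=sensors.sense(); print(s['ee_pos'].round(4),s['tcp_rot'].round(4),s['force'].round(2),s['ft_torque'].round(2),s['opening'])
p=s['ee_pos'];print(proj('w4',[p+[0,0,.014],p+[.16,0,-.002]]).round(0))
cv2.imwrite('pics/w4u.png',cv2.resize(im[150:384,106:406],None,fx=2.5,fy=2.5,interpolation=cv2.INTER_CUBIC))
```

```text
[ 0.5361 -0.1116  0.2091] [ 1.060e-02  9.999e-01  6.000e-04 -1.300e-03] [ 0.36  0.17 -6.14] [0.03 0.13 0.07] 0.04920703542466811
[[256. 263.]
 [261. 476.]]
```

View pics/w4u.png

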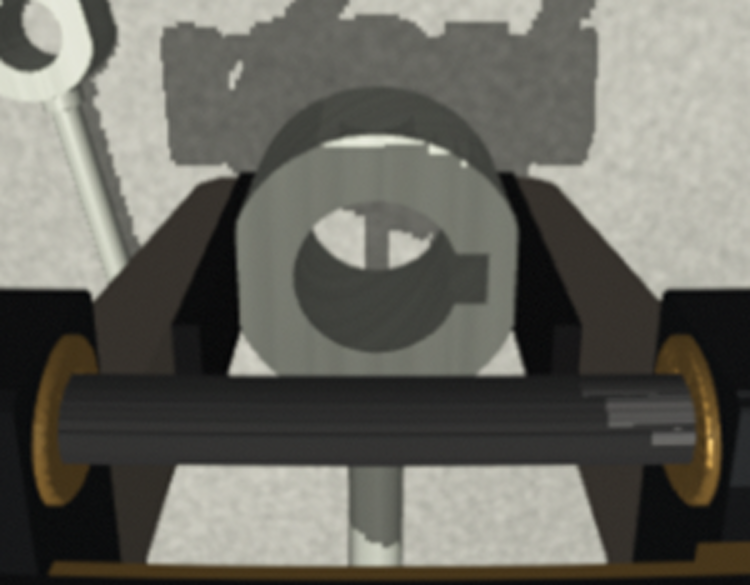

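The lever is held square, with its bore centred at crop (375,276), within about 1 mm of the tool axis. Now carry it over to the shaft.

Request:
play_rows(deltas=[[[0,0.2,0,0.3,-1],[0,0.6,0,0.8,-1],[0,1.1,0,1.5,-1],[0,1.6,0,2.2,-1],[0,2.1,0,2.9,-1],[0.05,2.6,0,3.6,-1],[0.1,3.1,0,4.3,-1],[0.1,3.6,0,5.0,-1],[0.1,4.1,0,5.7,-1],[0.15,4.6,0,6.4,-1],[0.2,5.1,0,7.1,-1],[0.2,5.6,0,7.8,-1],[0.2,6.1,0,8.5,-1],[0.2,6.5,0,9.1,-1],[0.2,6.8,0,9.5,-1],[0.2,6.94,0,9.6,-1],[0.2,6.94,0.2,9.6,-1],[0.2,6.94,0.4,9.6,-1],[0.2,6.94,0.4,9.6,-1],[0.2,6.94,0.4,9.6,-1]]])

```text
time_s: 11.45
ee_pos: [0.5339, 0.2344, 0.1897]
tcp_rot: [0.63, 0.777, -0.001, -0.0]
force: [-1.3, -0.0, -5.2]
opening: 0.0496
finger_force: 30.0
```

Run:
```python
from h import *
im=grab('wrist','w5')[:,:,::-1]; s=sensors.sense(); print(s['ee_pos'].round(4),s['tcp_rot'].round(4),s['force'].round(2),s['ft_torque'].round(2))
p=s['ee_pos'];print(proj('w5',[p+[0,0,.0132],[.5332,.2356,.142]]).round(1))
cv2.imwrite('pics/w5u.png',cv2.resize(im[200:320,176:336],None,fx=5,fy=5,interpolation=cv2.INTER_CUBIC))
```

```text
[0.5343 0.2345 0.1904] [ 6.296e-01  7.769e-01 -2.000e-04 -1.000e-04] [ 0.45 -0.16 -5.53] [0.03 0.03 0.06]
[[257.7 263.2]
 [256.  215.1]]
```

View pics/w5u.png

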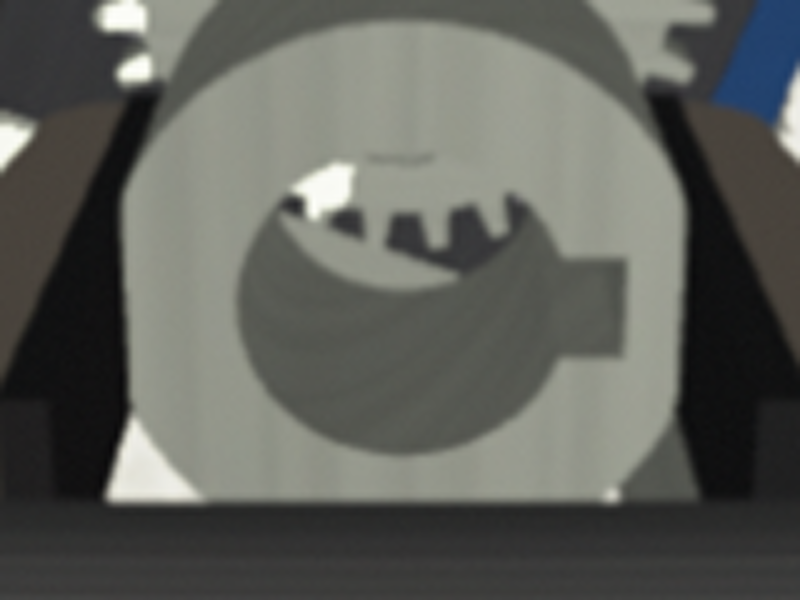

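Request:
play_rows(deltas=[[[0.03,-0.01,0.1,0,-1],[0.03,-0.01,0.2,0,-1],[0.03,-0.01,0.3,0,-1],[0.03,-0.01,0.4,0,-1],[0.03,-0.01,0.48,0,-1],[0.03,-0.01,0.54,0,-1],[0.03,-0.01,0.58,0,-1],[0.03,-0.01,0.6,0,-1],[0.03,-0.01,0.6,0,-1]]])

```text
time_s: 12.4
ee_pos: [0.5335, 0.2365, 0.1606]
tcp_rot: [0.629, 0.777, 0.0, 0.0]
force: [0.2, -0.6, -6.0]
opening: 0.0497
finger_force: 30.0
```

Free so far, so I'll go deeper in small steps.

Request:
play_rows(deltas=[[[0,0,0.04,0,-1],[0,0,0.08,0,-1],[0,0,0.12,0,-1],[0,0,0.16,0,-1],[0,0,0.2,0,-1],[0,0,0.2,0,-1]]])

```text
time_s: 13.0
ee_pos: [0.5335, 0.236, 0.1502]
tcp_rot: [0.629, 0.777, -0.0, 0.0]
force: [-0.0, -3.8, -6.7]
opening: 0.0498
finger_force: 30.0
```

The bore is on the shaft, since only a slight side force shows. I'm easing it to −y and approaching the key top (TCP ≈ 0.141).

Request:
play_rows(deltas=[[[-0.015,0,0.0,0,-1],[-0.015,0,0.05,0,-1],[-0.015,0,0.1,0,-1],[-0.015,0,0.14,0,-1],[-0.015,0,0.17,0,-1],[-0.015,0,0.2,0,-1],[-0.015,0,0.22,0,-1],[-0.015,0,0.22,0,-1]]])

```text
time_s: 13.8
ee_pos: [0.5336, 0.2359, 0.1393]
tcp_rot: [0.629, 0.777, 0.0, -0.0]
force: [0.7, -1.4, -6.4]
opening: 0.05
finger_force: 30.0
```

Request:
play_rows(deltas=[[[0,0,0.02,0,-1],[0,0,0.04,0,-1],[0,0,0.06,0,-1],[0,0,0.06,0,-1]]])

```text
time_s: 14.2
ee_pos: [0.5335, 0.2359, 0.1364]
tcp_rot: [0.629, 0.777, -0.0, -0.0]
force: [-0.5, 0.4, -6.1]
opening: 0.05
finger_force: 30.0
```

```bash
python3 -c "
from h import *
s=sensors.sense();print(s['ee_pos'].round(4),s['force'].round(1),s['ft_torque'].round(2))"
```

```text
[0.5335 0.2359 0.1364] [-0.5  0.4 -6.1] [-0.08 -0.   -0.03]
```

The keyway is over the key with no force. Continuing down slowly.

Request:
play_rows(deltas=[[[0,0,0.03,0,-1],[0,0,0.06,0,-1],[0,0,0.1,0,-1],[0,0,0.14,0,-1],[0,0,0.18,0,-1],[0,0,0.22,0,-1],[0,0,0.26,0,-1],[0,0,0.3,0,-1],[0,0,0.3,0,-1]]])

```text
time_s: 15.1
ee_pos: [0.5334, 0.2357, 0.1212]
tcp_rot: [0.629, 0.777, -0.0, -0.0]
force: [-0.2, -0.3, -6.2]
opening: 0.05
finger_force: 30.0
```

```bash
python3 -c "
from h import *
s=sensors.sense();print(s['ee_pos'].round(4),s['force'].round(1),s['ft_torque'].round(2))"
```

```text
[0.5334 0.2357 0.1212] [-0.2 -0.3 -6.2] [0.05 0.06 0.04]
```

Request:
play_rows(deltas=[[[0,0,0.03,0,-1],[0,0,0.06,0,-1],[0,0,0.08,0,-1],[0,0,0.1,0,-1],[0,0,0.11,0,-1],[0,0,0.12,0,-1],[0,0,0.13,0,-1],[0,0,0.13,0,-1]]])

```text
time_s: 15.9
ee_pos: [0.5336, 0.2358, 0.115]
tcp_rot: [0.629, 0.777, -0.0, -0.0]
force: [-0.7, -0.1, -5.4]
opening: 0.0497
finger_force: 30.0
```

Request:
play_rows(deltas=[[[0,0,0.01,0,-1],[0,0,0.02,0,-1],[0,0,0.02,0,-1]]])

```text
time_s: 16.2
ee_pos: [0.5337, 0.2358, 0.1148]
tcp_rot: [0.629, 0.777, 0.0, 0.0]
force: [-3.7, -1.0, 1.0]
opening: 0.0499
finger_force: 30.0
```

It's home: contact force appeared exactly at the expected height (hub underside 94 mm). Now swing clockwise, about 61° expected.

Request:
play_rows(deltas=[[[0,0,0,0.2,-1],[0,0,0,0.5,-1],[0,0,0,0.9,-1],[0,0,0,1.3,-1],[0,0,0,1.7,-1],[0,0,0,2.1,-1],[0,0,0,2.5,-1],[0,0,0,2.9,-1],[0,0,0,3.3,-1],[0,0,0,3.7,-1],[0,0,0,4.0,-1],[0,0,0,4.0,-1]]])

```text
time_s: 17.4
ee_pos: [0.5342, 0.2353, 0.1148]
tcp_rot: [0.819, 0.573, 0.0, 0.001]
force: [-1.9, -4.8, 3.5]
opening: 0.0497
finger_force: 30.0
```

```bash
cat > st.py <<'E'
from h import *
s=sensors.sense();q=s['tcp_rot'];print(s['ee_pos'].round(4),s['force'].round(1),s['ft_torque'].round(2),'yaw',np.degrees(2*np.arctan2(q[1],q[0])).round(1),s['joints'].round(2))
E
python3 st.py
```

```text
[0.5342 0.2353 0.1148] [-1.9 -4.8  3.5] [-0.63  0.59  0.07] yaw 69.9 [ 0.21  0.29  1.68 -0.    1.17  0.56]
```

Request:
play_rows(deltas=[[[0,0,0,0.2,-1],[0,0,0,0.5,-1],[0,0,0,0.9,-1],[0,0,0,1.3,-1],[0,0,0,1.7,-1],[0,0,0,2.1,-1],[0,0,0,2.5,-1],[0,0,0,2.9,-1],[0,0,0,3.2,-1],[0,0,0,3.2,-1]]])

```text
time_s: 18.4
ee_pos: [0.5339, 0.235, 0.1148]
tcp_rot: [0.926, 0.377, -0.0, 0.001]
force: [-3.0, -5.8, 4.7]
opening: 0.0498
finger_force: 30.0
```

```bash
python3 st.py
```

```text
[0.5339 0.235  0.1148] [-3.  -5.8  4.7] [-0.91  0.78  0.1 ] yaw 44.3 [ 0.21  0.29  1.68 -0.    1.17  1.01]
```

Creep to the stop, watching the z torque.

Request:
play_rows(deltas=[[[0,0,0,0.1,-1],[0,0,0,0.2,-1],[0,0,0,0.3,-1],[0,0,0,0.4,-1],[0,0,0,0.4,-1]]])

```text
time_s: 18.9
ee_pos: [0.534, 0.235, 0.1148]
tcp_rot: [0.936, 0.351, -0.0, 0.001]
force: [-3.6, -5.4, 5.1]
opening: 0.0501
finger_force: 30.0
```

```bash
python3 st.py
```

```text
[0.534  0.235  0.1148] [-3.6 -5.4  5.1] [-0.95  0.78  0.11] yaw 41.1 [ 0.21  0.29  1.68 -0.    1.17  1.06]
```

Request:
play_rows(deltas=[[[0,0,0,0.1,-1],[0,0,0,0.2,-1],[0,0,0,0.2,-1]]])

```text
time_s: 19.2
ee_pos: [0.5339, 0.235, 0.1148]
tcp_rot: [0.941, 0.339, -0.0, 0.001]
force: [-2.7, -6.0, 4.4]
opening: 0.0498
finger_force: 30.0
```

```bash
python3 st.py
```

```text
[0.5339 0.235  0.1148] [-2.7 -6.   4.4] [-0.84  0.74  0.93] yaw 39.7 [ 0.21  0.29  1.68 -0.    1.17  1.09]
```

The torque jumped to 0.93 N·m at arm ≈ −140° world, as predicted, so the arm is on the stop. Release and rise.

Request:
play_rows(deltas=[[[0,0,0,0.2,-0.1],[0,0,0,0.2,0.2],[0,0,0,0.2,0.6],[0,0,0,0.2,0.6],[0,0,0,0.2,0.6],[0,0,-0.1,0.2,0.6],[0,0,-0.3,0.2,0.6],[0,0,-0.6,0.2,0.6],[0,0,-1.0,0.2,0.6],[0,0,-1.4,0.2,0.6],[0,0,-1.8,0.2,0.6],[0,0,-2.2,0.2,0.6],[0,0,-2.6,0.2,0.6],[0,0,-2.8,0.2,0.6],[0,0,-2.8,0.2,0.6]]])

```text
time_s: 20.7
ee_pos: [0.5348, 0.2361, 0.2569]
tcp_rot: [0.946, 0.325, 0.002, 0.0]
force: [-0.4, 1.3, -0.3]
opening: 0.0736
finger_force: 0.0
```

```bash
python3 st.py
python3 - <<'E'
from h import *
w=grab('wrist','w6')[:,:,::-1];sc=grab('scene','s6')[:,:,::-1]
x=cv2.resize(w,(400,300));y=cv2.resize(sc[130:235,310:450],(400,300),interpolation=cv2.INTER_CUBIC)
d=grab('side','d6')[:,:,::-1];z=cv2.resize(d[105:195,110:230],(400,300),interpolation=cv2.INTER_CUBIC)
v=cv2.resize(sc,(400,300))
cv2.imwrite('pics/fin.png',np.vstack([np.hstack([x,y]),np.hstack([z,v])]))
E
```

```text
[0.5348 0.2361 0.2569] [-0.4  1.3 -0.3] [-0.04  0.17 -0.04] yaw 38.0 [0.21 0.16 1.54 0.   1.43 1.12]
```

View pics/fin.png

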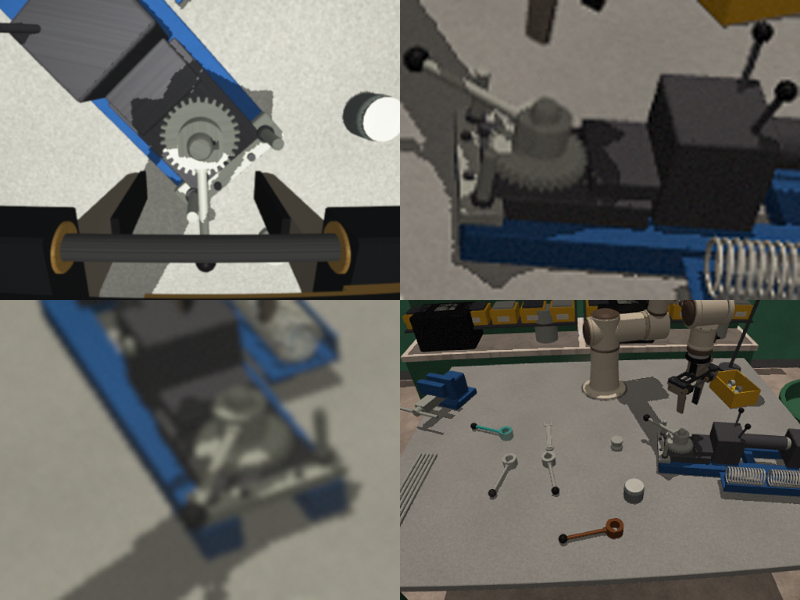

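The final views show the hub seated on the shaft with the arm resting against the near pin (wrist tile (190,190)). The other levers and loose things are where they were, and the gripper is clear.

```bash
python3 -c "
from workcell import order;print(order.close_job())"
```

```text
the job is handed in; nothing more can be done
None
```

I fitted lever_b onto the drive shaft, lowered it until its hub sat home on the shoulder, swung its arm against the near stop pin, released it and handed the job in; the arm had used about 21 s of the 64 s.

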